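# Turn a glaze jar's mark to the label reader, snap its cap on and keep it pressed

### The job

Turn the blue glaze jar in its recess until its yellow stripe faces the white label reader, and only then put the orange cap on, pressing it straight down onto the jar's neck until it clicks and sits fully home on the jar's shoulder. Keep pressing the cap down firmly after the click (about 15 N), and finish like that: fingers on the cap, still pressing, the jar standing in its recess with the stripe still facing the reader. Leave the plaster rabbit, owl and toad and the blue cup where they stand.

Things in the scene. Friction and masses are not known exactly. Their poses are not given: they have to be found in the camera images.
- station: Fixed grey board, 90 x 90 x 12 mm, with a round recess for the jar and a white label reader. Origin at the board's underside (on the table) below the recess centre; z up; +x points from the recess to the reader. Recess 49 mm wide, 7 mm deep, its floor 5 mm above the origin. Heading varies.
- reader (a point): Centre of the reader's black window with a red line, 78 mm along station +x from the recess centre, 46 mm above the table. Axes as the station's. The reader is 44 mm deep, 56 mm wide, its top 75 mm above the table; the window faces the jar.
- jar: Loose blue jar, 0.2 kg, standing in the recess: body 46 mm in diameter, 50 mm high to its flat shoulder, then a white neck 24 mm in diameter up to 65.5 mm. Origin at the centre of its underside (5 mm above the table), z up, +x through the yellow stripe. Turns in its recess when gripped by the body. Starts with the stripe 0.5 to 1.5 rad counterclockwise (from above) of the reader.
- jar_mark (a point): Middle of the yellow stripe (10 mm wide, 40 mm high, running on over the shoulder to the neck), on the jar's side 23 mm from its axis and 26 mm above its underside. It faces the reader when it lies on the line from the jar's axis to the reader (station +x).
- jar_shoulder (a point): Centre of the jar's shoulder, 50 mm above its underside, where the cap's lower edge ends up. In the neck, 9 mm above the shoulder, sit four sprung steel balls that stick out 3.5 mm and catch the cap: the cap's lip meets them about 13 mm above the shoulder, passing takes 8 to 18 N, then the force drops and the cap comes to rest on the shoulder with the balls snapped in above its lip.
- cap: Loose orange ribbed snap cap, 36 mm in diameter, 30 mm high, 30 g, on the table open side down. Origin at the centre of its lower edge, z up. Bore 26 mm at its lower lip (4 mm high), 33 mm above it, 18 mm deep; solid above. Can be gripped by its side and pushed while gripped; keep the fingertips 5 mm or more above its lower edge so that they clear the jar's shoulder.
- rabbit: Loose white plaster rabbit, 51 x 52 x 77 mm, a bystander. Origin at the centre of its underside.
- owl: Loose white plaster owl, 46 x 55 x 60 mm, a bystander. Origin at the centre of its underside.
- toad: Loose white plaster toad, 76 x 69 x 38 mm, a bystander. Origin at the centre of its underside.
- blue_cup: Loose blue mixing cup, 89 mm wide, 62 mm high, a bystander. Origin at the centre of its underside.
Not all that is in view belongs to the job. Leave any red look-alike of the jar alone.

How it is judged (in metres and radians):
On the way, in this order (a step that is already met when the one before it is completed fails the run):
1. the jar stands in its recess with the yellow stripe facing the reader (within about 0.3 rad), the cap still off the jar (y of jar_mark in the frame of station between -0.007 and 0.007 m and x of jar_mark in the frame of station above 0.012 m and horizontal distance between jar and station below 0.006 m and z of jar in the frame of station below 0.0075 m and angle between jar's own z axis and vertical below 0.08 rad and distance between cap and jar_shoulder above 0.05 m), for 0.2 s.
2. the cap has clicked: its lower edge is home on the jar's shoulder (z of cap in the frame of jar between 0.046 and 0.052 m and x of cap in the frame of jar between -0.003 and 0.003 m and y of cap in the frame of jar between -0.003 and 0.003 m and angle between the z axis of cap and the z axis of jar, either way round below 0.08 rad and angle between cap's own z axis and vertical below 0.12 rad and horizontal distance between jar and station below 0.006 m and z of jar in the frame of station below 0.0075 m and angle between jar's own z axis and vertical below 0.08 rad), for 0.2 s.
At the end, for the whole second after the job is handed in: Cap home (edge within 2 mm of the shoulder, 3 mm of centred, not askew), jar upright in its recess, stripe within about 0.3 rad of facing the reader, fingers on the cap and pressing, so that the jar bears on the board with over 8 N (about 2 N of it its weight) (all of step 2 and y of jar_mark in the frame of station between -0.007 and 0.007 m and x of jar_mark in the frame of station above 0.012 m and contact force between jar and station above 8 N and contact force between the fingers and cap above 2 N); the arm keeps its last pose, push and grip.
It fails at once if the jar was pressed on the board with more than 70 N (contact force between jar and station above 70 N).
It fails at once if the plaster rabbit was moved by more than 20 mm (distance of rabbit from where it was at the start of the episode above 0.02 m).
It fails at once if the plaster owl was moved by more than 20 mm (distance of owl from where it was at the start of the episode above 0.02 m).
It fails at once if the plaster toad was moved by more than 20 mm (distance of toad from where it was at the start of the episode above 0.02 m).
It fails at once if the blue cup was moved by more than 20 mm (distance of blue_cup from where it was at the start of the episode above 0.02 m).
It also fails if it takes over 61 s, if anything falls off the work surface, if the arm or the gripper's body presses on something with over 40 N, if the wrist force passes 120 N, or if a joint passes its speed limit or range.

### The arm

A 6-joint arm with a two-finger parallel gripper is mounted at the origin on a cart in front of the work surface, level with it; the furniture and walls round the work are solid. World frame = base frame: x ahead of the robot, y to its left, z up, the work surface at z = 0. Lengths are in mm, angles in rad, forces in N, time in s.
With the tool pointing down it reaches from about 350 to 775 mm from the base axis. Payload 7.3 kg.
Tool frame: the origin (TCP) lies midway between the tips of the shut fingers; the grasp point (between the pads) lies 19 mm behind it; z points along the fingers, y is the line along which they close (so a half turn about z gives the same grasp; the last joint's range is limited). The gripper opens to 92 mm and grips with 3 to 60 N. Pads are 19 mm wide; open, the fingers measure 130 mm over their backs; the gripper's body (75 mm by 190 mm) begins 47 mm behind the grasp point.
Start: joints at [-1.383, 0.342, 1.524, -0, 1.275, -0.146], TCP at [172.031, -496.034, 226.741] pointing down, gripper open.
Joint ranges: [-2.53, 2.53], [-0.77, 2.02], [0.04, 2.7], [-1, 4.14], [0.28, 2.66], [-3.11, 3.11]. Speed limits (rad/s): [2.57, 2.57, 3.14, 3.14, 3.14, 3.14].

### API

Orientations are given as [roll, pitch, yaw] about the fixed x, y, z axes, in that order (R = Rz(yaw) Ry(pitch) Rx(roll)).
In Python, from plant import bot gives the robot as it stands.
- The arm moves only by the tool jog_arm, never from a script. Its arguments are lists of equal length, an entry for each row: "dp": the shift along the tool's x, y, z in m, a list of three; "twist": the turn about the tool's z in degrees. A call has 1 to 10 rows; each row shifts and turns the commanded pose from where the row before left it, along the tool's axes as they then stand; what a row does not reach is not made up. A row lasts 1/8 s, in which the tool goes at most 62.5 mm and 10.7 degrees, less where a joint would pass 70% of its speed; a pose out of reach is approached as far as the arm can. A call is refused whole if a number of a shift passes 0.0625 or a number of a turn 10.7, either way. A call with a gripper value outside its range is refused whole. "jaw" is the finger opening in m, from 0 to 0.0918, set as the call begins (left out, the last holds). The fingers move at their own pace and stop on an object; the grip force is fixed at half the most. Time passes only in rows, so rows that do not move let the fingers close. It gives the time, the measured TCP pose, the force, the opening and the grip force at its end, in the units of the state.
- bot.get_obs(): the state, without advancing time (a new reading comes with each control period).
- bot.capture(name): name is "scene" or "top"; returns the picture (480x640x3 uint8, blue, green, red); there is no depth.
- bot.camera_params(name): a dict with "fx", "fy", "cx", "cy" (pixels), "R" (3x3) and "t" (3): a world point X has camera coordinates R X + t. Camera axes: x right, y down, z forward; pixel columns grow to the right and rows downward; lengths in mm; the calibration is good to about 2 mm. A picture is of the moment at which its call begins. camera_params takes no time and is no camera call.
- bot.close_job(): hands the job in; it is judged then, once.
Trained networks look in the newest picture that a camera, given by its name, has taken for a name from the list of things; names that differ only in an ending like _2 or _b are one class to them, and where a whole thing is asked for, a point or a joint stands for the part that bears it (a point fixed in the world has none). Each returns a list of dicts, best first, with "confidence" (0 to 1); they miss things now and then, are a little off and sometimes report something else, mostly with a low value. They report only what shows in the picture. A call takes as long as a camera call. They do not tell look-alikes from the thing itself.
- bot.find_in(camera, label): "bbox" ([centre column, centre row, width, height] in pixels, round what is visible of it).
- bot.masks_of(camera, label): "pixels" (480x640 bool, what is visible of it) and "bbox" ([centre column, centre row, width, height] in pixels, round what is visible of it).
The state is a dict: "time": time; "joint_positions": joint angles; "dq": joint speeds; "tau": joint torques, N m; "tool_pos": TCP position; "tcp_rot": TCP orientation; "contact_force": force on the tool from outside, world axes, zero at the start; "moment": the same for the moment, N m; "grip_width": finger opening in mm; "finger_force": force on a finger pad.
Only numpy, scipy, OpenCV 4.12 (cv2) and the standard library are available. Lean on these libraries where they do the work, as an engineer would, in place of code of your own. Each camera call takes 0.05 s, during which the arm holds its last target. There are 200 camera calls.

## Working session

There is one attempt and no reset: what is moved stays moved. The work goes in short steps, Python scripts to look and compute and a tool call to move; the robot and the scene stay as the last step left them, time stands still between calls to the robot, and variables do not carry over. Pictures are saved under pics/ and viewed, at most 10 in all, crops included, and the job is handed in when it is done.

Besides the shell and the picture viewer there is one more tool, called after "Request:" as name(argument=value, ...) on one line, values as JSON. jog_arm: Moves the arm, as the interface text tells. Its arguments: {"type":"object","properties":{"dp":{"type":"array"},"twist":{"type":"array"},"jaw":{"type":"number"}},"required":["dp","twist"]}

```bash
mkdir -p pics; ls
python3 - <<'E'
from plant import bot
import cv2
for n in ("scene","top"):
    im=bot.capture(n); cv2.imwrite(f"pics/{n}0.png",im)
    p=bot.camera_params(n); print(n,p)
    for l in ("station","reader","jar","jar_mark","cap","rabbit","owl","toad","blue_cup"):
        print(l,[(round(d['confidence'],2),[round(float(v)) for v in d['bbox']]) for d in bot.find_in(n,l)])
print(bot.get_obs())
E
```

```text
pics
scene {'fx': 489.8818948774921, 'fy': 489.8818948774921, 'cx': 321.6998507496866, 'cy': 246.691921676175, 'R': array([[-0.87789489, -0.47875561,  0.00967587],
       [-0.3118481 ,  0.55626882, -0.77026993],
       [ 0.36338866, -0.67923344, -0.63764458]]), 't': array([ 633.0003781 ,   93.85548215, 1089.49954807])}
station [(0.88, [333, 237, 73, 51])]
reader [(0.71, [330, 236, 80, 47])]
jar [(0.97, [391, 261, 20, 34]), (0.8, [345, 237, 22, 26])]
jar_mark [(0.73, [392, 261, 19, 32]), (0.67, [349, 237, 19, 24]), (0.19, [328, 301, 16, 20])]
cap [(0.85, [328, 300, 14, 16])]
rabbit [(0.93, [255, 239, 19, 36])]
owl [(0.77, [250, 337, 29, 34])]
toad [(0.95, [427, 231, 27, 20]), (0.5, [329, 303, 14, 17])]
blue_cup [(0.76, [247, 281, 41, 46])]
top {'fx': 467.7365055308649, 'fy': 467.7365055308649, 'cx': 309.11599724049853, 'cy': 226.2992478530125, 'R': array([[-0.00422223, -0.9999898 , -0.00160334],
       [-0.99626424,  0.00434478, -0.0862478 ],
       [ 0.08625389,  0.00123319, -0.99627243]]), 't': array([ 238.45597861,  593.22158348, 1064.6711486 ])}
station [(0.63, [341, 224, 50, 80])
[... 432 characters left out ...]
.0, 'joint_positions': array([-1.38299577e+00,  3.41983643e-01,  1.52409220e+00,  6.56427244e-06,
        1.27540178e+00, -1.46020255e-01]), 'dq': array([-1.05555329e-03, -7.56489951e-04,  4.25618470e-04, -3.96813182e-04,
        8.28323188e-05, -4.82289944e-04]), 'tau': array([-3.95834456e-05, -4.31133521e+01, -2.44482654e+01,  7.17427419e-02,
        4.82785888e-02,  5.34078637e-06]), 'tool_pos': array([ 172.03612675, -496.03623693,  226.75173177]), 'tcp_rot': array([3.14147793e+00, 1.05237889e-05, 3.33818901e-01]), 'contact_force': array([ 0.04163022, -0.43256836, -0.41245516]), 'moment': array([-0.02866294, -0.00355421,  0.01111018]), 'finger_force': 0.0, 'grip_width': 91.76350012558339}
```

Run:
```python
import cv2,numpy as np
a=cv2.imread('pics/top0.png')[140:340,160:440]; b=cv2.imread('pics/scene0.png')[200:360,220:460]
cv2.imwrite('pics/c1.png',cv2.resize(a,None,fx=2.8,fy=2.8,interpolation=2))
cv2.imwrite('pics/c2.png',cv2.resize(b,None,fx=3.3,fy=3.3,interpolation=2))
```

```text
(no output)
```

View pics/c1.png

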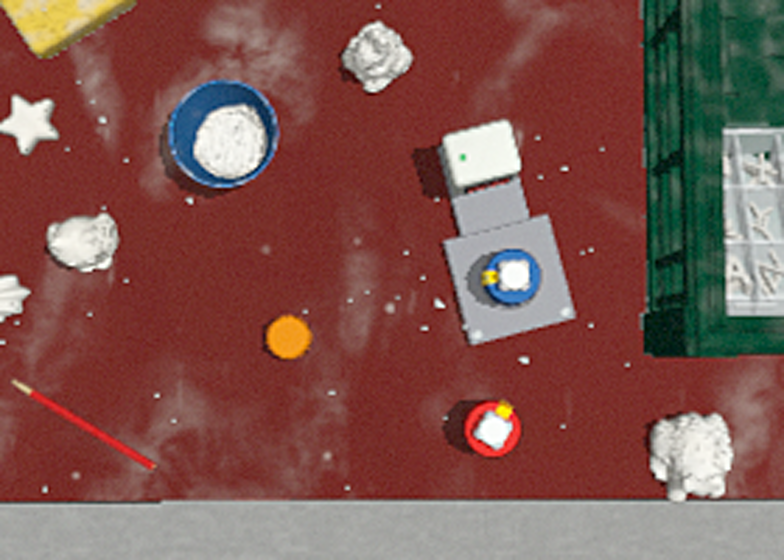

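View pics/c2.png

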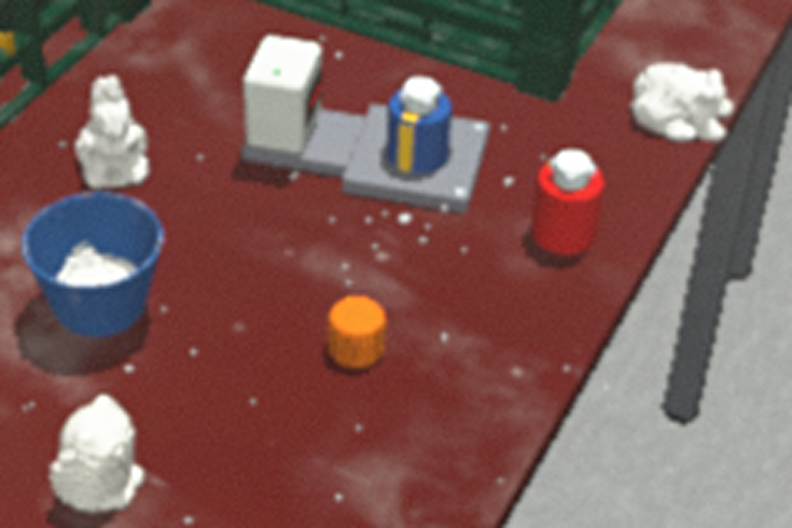

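The blue jar stands at top (344,240) in the grey board. The red look-alike is at (336,293) and has no board, so I leave it alone. The orange cap is at (263,260), and the reader is above the board at (332,195).

```bash
cat > h.py <<'E'
import numpy as np,cv2
from plant import bot
def bp(cam,uv,z):
    p=bot.camera_params(cam); R,t=np.array(p['R']),np.array(p['t'])
    d=R.T@np.array([(uv[0]-p['cx'])/p['fx'],(uv[1]-p['cy'])/p['fy'],1.]); c=-R.T@t
    return (c+d*(z-c[2])/d[2])[:2]
def pj(cam,X):
    p=bot.camera_params(cam); q=np.array(p['R'])@np.array(X,float)+p['t']
    return np.array([p['fx']*q[0]/q[2]+p['cx'],p['fy']*q[1]/q[2]+p['cy']])
def cmask(im,win,kind):
    x0,x1,y0,y1=win; h=cv2.cvtColor(im,cv2.COLOR_BGR2HSV).astype(int); H,S,V=h[...,0],h[...,1],h[...,2]
    m={'orange':(H>5)&(H<22)&(S>150)&(V>120),'yellow':(H>=20)&(H<35)&(S>110)&(V>90),
       'blue':(H>95)&(H<130)&(S>110),'white':(S<45)&(V>190),'grey':(S<60)&(V>100)&(V<190)}[kind]
    o=np.zeros_like(m); o[y0:y1,x0:x1]=m[y0:y1,x0:x1]; return o
def cen(m): y,x=np.nonzero(m); return np.array([x.mean(),y.mean()]),len(x)
E
python3 - <<'E'
from h import *
T=cv2.imread('pics/top0.png');S=cv2.imread('pics/scene0.png')
g=cmask(T,(315,370,195,265),'grey'); 
n,l,st,ce=cv2.connectedComponentsWithStats(g.astype(np.uint8)); print(st[1:][st[1:,4]>30])
# corners of board by eye (crop/2.8 + offset)
C=np.array([bp('top',(160+u/2.8,140+v/2.8),12) for u,v in [(444,241),(548,215),(576,317),(472,344)]]); print('board',C,C.mean(0),[np.linalg.norm(C[i]-C[i-1]) for i in range(4)])
e=C[0]-C[3]+C[1]-C[2]; print('yaw',np.arctan2(e[1],e[0]))
W=np.array([bp('top',(160+u/2.8,140+v/2.8),75) for u,v in [(441,136),(511,120),(521,171),(453,188)]]); print('reader top',W,W.mean(0))
c,n=cen(cmask(T,(250,280,245,275),'orange')); print('cap',c,n,bp('top',c,29))
c,n=cen(cmask(S,(310,345,285,315),'orange')); print('cap sc',c,n,bp('scene',c,18))
b=cmask(T,(325,365,220,260),'blue'); c,n=cen(b|cmask(T,(330,360,225,255),'white')|cmask(T,(325,365,220,260),'yellow')); print('jar',c,n,bp('top',c,55))
w,n=cen(cmask(T,(335,355,230,250),'white')); print('neck',w,n,bp('top',w,70))
y,n=cen(cmask(T,(325,355,225,255),'yellow')); print('mark',y,n,bp('top',y,55))
y,n=cen(cmask(S,(330,360,225,260),'yellow')); print('mark sc',y,n,bp('scene',y,31))
w,n=cen(cmask(S,(337,357,220,233),'white'));print('neck sc',w,bp('scene',w,65))
E
```

```text
[[ 318  195   47   68 1505]]
board [[595.87860982 213.5976926 ]
 [617.53769037 125.63175985]
 [531.39895026 103.2489136 ]
 [509.18673419 190.6646197 ]] [563.50049616 158.28574644] [np.float64(89.67389326484978), np.float64(90.5931625155036), np.float64(88.99929411889875), np.float64(90.19361516321574)]
yaw 0.25642619654643
reader top [[674.78134311 216.69631124]
 [687.48859547 160.53188348]
 [646.24240675 152.97466586]
 [632.80783037 207.36548723]] [660.33004393 184.39208695]
cap [262.91549296 259.87793427] 213 [516.55303459 342.98334943]
cap sc [327.71428571 299.54810496] 343 [517.87536123 346.47752045]
jar [342.375      238.47916667] 288 [563.71349704 160.70931423]
neck [343.51546392 237.7628866 ] 97 [564.40188918 159.19578888]
mark [334.4  238.68] 25 [563.33622185 178.76263744]
mark sc [342.72307692 242.44615385] 65 [569.21584602 175.27419236]
neck sc [347.05882353 226.73529412] [568.90223077 156.08475832]
```

```bash
cat >> h.py <<'E'
def plan(goal,yawgoal=None):
    o=bot.get_obs(); p=np.array(o['tool_pos']); y=o['tcp_rot'][2]; d=np.array(goal,float)-p
    c,s=np.cos(y),np.sin(y); q=np.array([c*d[0]+s*d[1],s*d[0]-c*d[1],-d[2]])
    print('t',round(o['time'],2),'tcp',p.round(1),'yaw',round(y,3),'tool d',q.round(1),'n>=',np.abs(q).max()/62.5,
      'twist deg',None if yawgoal is None else round(-np.degrees(yawgoal-y),1))
def tf(d,y): c,s=np.cos(y),np.sin(y); return np.round([c*d[0]+s*d[1],s*d[0]-c*d[1],-d[2]],1)
E
python3 - <<'E'
from h import *
plan((390,-60,227))
for d in [(10,210,0),(163.5,8.5,0)]: print(tf(d,.3338))
E
```

```text
t 1.0 tcp [ 172.  -496.   226.8] yaw 0.334 tool d [ 3.488e+02 -3.405e+02 -2.000e-01] n>= 5.580809940881658 twist deg None
[  78.3 -195.1    0. ]
[157.3  45.5   0. ]
```

View pics/scene0.png

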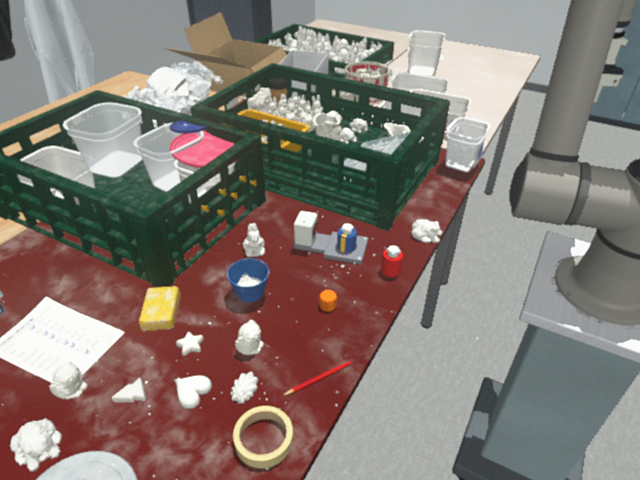

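The scene shows the jar at (346,237) with its board, and a tall green crate just behind it. The crate's near-bottom corner is at about (385,222), and its long wall runs to about (265,182). I'm checking how far the wall is from the jar.

Run:
```python
from h import *
for uv in [(385,222),(265,182),(300,195)]: print(bp('scene',uv,0))
for h in (100,150,180): print(h,bp('scene',(398,132),h),bp('top',(390,265),h),bp('top',(390,140),h))
```

```text
[527.34062683  11.53352424]
[906.21624932   2.96623447]
[783.75826689  11.43669621]
100 [ 623.56032022 -290.9278824 ] [503.29897513  61.7694701 ] [778.20123696  56.50951223]
150 [ 590.68794782 -193.95182395] [503.14492522  70.30460991] [764.46839906  65.30446749]
180 [ 570.96452438 -135.76618888] [503.05249528  75.4256938 ] [756.22869632  70.58144064]
```

Request:
jog_arm(dp=[[0.058, -0.0567, 0], [0.058, -0.0567, 0], [0.058, -0.0567, 0], [0.058, -0.0567, 0], [0.058, -0.0567, 0], [0.058, -0.0567, 0]], twist=[0, 0, 0, 0, 0, 0], jaw=0.07)

```text
time: 1.75
tool_pos: [340.1, -158.8, 227.1]
tcp_rot: [3.14, -0.001, 0.333]
contact_force: [0.7, -0.8, 0.5]
grip_width: 70.0
finger_force: 0.0
```

Run:
```python
from h import *
bot.capture('top')
plan((400,150,200))
```

```text
t 1.8 tcp [ 342.2 -152.   227. ] yaw 0.339 tool d [ 155.  -265.5   27. ] n>= 4.248467387623796 twist deg None
```

Request:
jog_arm(dp=[[0.02, -0.033, 0], [0.02, -0.033, 0], [0.02, -0.033, 0], [0.02, -0.033, 0], [0.02, -0.033, 0], [0.02, -0.033, 0.01], [0.02, -0.033, 0.01], [0.015, -0.033, 0]], twist=[0, 0, 0, 0, 0, 0, 0, 0])

```text
time: 2.8
tool_pos: [399.3, 141.0, 206.1]
tcp_rot: [-3.141, 0.001, 0.334]
contact_force: [-0.9, -0.3, 0.6]
grip_width: 70.1
finger_force: 0.0
```

Request:
jog_arm(dp=[[0, 0, 0], [0, 0, 0], [0, 0, 0], [0, 0, 0], [0, 0, 0], [0, 0, 0], [0, 0, 0], [0, 0, 0], [0, 0, 0], [0, 0, 0]], twist=[-10.5, -10.5, -10.5, -10.5, -10.5, -10.5, -10.5, -10.5, -10.5, -10.5], jaw=0.06)

```text
time: 4.05
tool_pos: [399.5, 139.6, 206.8]
tcp_rot: [3.141, 0.0, 2.172]
contact_force: [0.1, 0.3, -0.2]
grip_width: 60.1
finger_force: 0.0
```

Run:
```python
from h import *
bot.capture('top')
plan((563.5,158.5,110),2.269)
print(bot.get_obs()['joint_positions'])
```

```text
t 4.1 tcp [399.5 139.6 206.8] yaw 2.18 tool d [-78.3 145.3  96.8] n>= 2.3251792640816964 twist deg -5.1
[ 1.54845230e-01  1.74974799e-01  1.81365676e+00 -2.09217989e-04
  1.15282403e+00 -4.54127938e-01]
```

Request:
jog_arm(dp=[[-0.0196, 0.0363, 0.012], [-0.0196, 0.0363, 0.02], [-0.0196, 0.0363, 0.03], [-0.0195, 0.0364, 0.034], [0, 0, 0], [0, 0, 0]], twist=[0, 0, 0, 0, -5.0, 0])

```text
time: 4.85
tool_pos: [563.6, 156.3, 109.8]
tcp_rot: [-3.14, -0.001, 2.251]
contact_force: [0.3, -0.6, 0.2]
grip_width: 60.0
finger_force: 0.0
```

Run:
```python
from h import *
a=bot.capture('top'); b=bot.capture('scene')
plan((563.5,158.5,24),2.269)
a=cv2.resize(a[180:290,280:420],None,fx=2.8,fy=2.8,interpolation=2);b=cv2.resize(b[150:300,270:420],(0,0),fx=2.05,fy=2.05,interpolation=2)
cv2.imwrite('pics/d.png',np.hstack([a,b[:a.shape[0]]]))
```

```text
t 4.95 tcp [563.7 156.4 111.2] yaw 2.251 tool d [ 1.7  1.2 87.2] n>= 1.3952243870100354 twist deg -1.0
```

View pics/d.png

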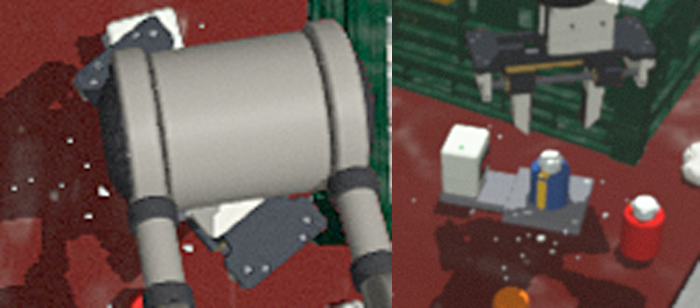

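The fingers straddle the jar, which is at right half (548,185). They are clear of the reader and the crate, so I go down and grip.

Request:
jog_arm(dp=[[0.0017, 0.0012, 0.02], [0, 0, 0.02], [0, 0, 0.02], [0, 0, 0.017], [0, 0, 0.01], [0, 0, 0]], twist=[0, 0, 0, 0, 0, 0])

```text
time: 5.7
tool_pos: [563.2, 158.4, 23.4]
tcp_rot: [-3.141, -0.0, 2.253]
contact_force: [0.6, -0.4, 0.6]
grip_width: 60.1
finger_force: 0.0
```

Request:
jog_arm(dp=[[0, 0, 0], [0, 0, 0], [0, 0, 0], [0, 0, 0]], twist=[0, 0, 0, 0], jaw=0.03)

```text
time: 6.2
tool_pos: [564.2, 158.6, 24.4]
tcp_rot: [3.14, 0.001, 2.254]
contact_force: [-0.0, 0.0, 4.9]
grip_width: 45.5
finger_force: 30.0
```

Request:
jog_arm(dp=[[0, 0, 0], [0, 0, 0], [0, 0, 0], [0, 0, 0], [0, 0, 0], [0, 0, 0], [0, 0, 0], [0, 0, 0], [0, 0, 0], [0, 0, 0]], twist=[7.5, 7.5, 7.5, 7.5, 7.5, 7.5, 7.5, 7.5, 7.5, 7])

```text
time: 7.45
tool_pos: [564.0, 158.5, 24.4]
tcp_rot: [3.141, -0.001, 0.949]
contact_force: [0.8, 0.7, 5.2]
grip_width: 45.3
finger_force: 30.0
```

Request:
jog_arm(dp=[[0, 0, 0], [0, 0, 0], [0, 0, 0]], twist=[0, 0, 0], jaw=0.06)

```text
time: 7.82
tool_pos: [563.3, 158.4, 23.4]
tcp_rot: [-3.141, 0.001, 0.954]
contact_force: [-0.9, -0.5, -0.1]
grip_width: 59.8
finger_force: 0.0
```

Request:
jog_arm(dp=[[0, 0, -0.01], [0, 0, -0.02], [0, 0, -0.03], [0, 0, -0.04], [0, 0, -0.04]], twist=[0, 0, 0, 0, 0])

```text
time: 8.45
tool_pos: [563.4, 158.5, 165.5]
tcp_rot: [3.141, -0.0, 0.954]
contact_force: [0.2, -0.1, 0.2]
grip_width: 60.0
finger_force: 0.0
```

Run:
```python
from h import *
plan((517,343.5,164))
```

```text
t 8.45 tcp [563.4 158.5 165.5] yaw 0.954 tool d [ 124.1 -144.9    1.5] n>= 2.3182226629297236 twist deg None
```

Request:
jog_arm(dp=[[0.031, -0.0362, 0], [0.031, -0.0362, 0], [0.031, -0.0362, 0], [0.031, -0.0363, 0.02], [0, 0, 0.03], [0, 0, 0]], twist=[0, 0, 0, 0, 0, 0])

```text
time: 9.2
tool_pos: [515.5, 343.2, 112.0]
tcp_rot: [-3.14, 0.004, 0.955]
contact_force: [-0.2, 0.5, -0.5]
grip_width: 60.1
finger_force: 0.0
```

Run:
```python
from h import *
T=bot.capture('top'); S=bot.capture('scene')
plan((517,343.5,9))
for im,cam,wy,ww,zy in((T,'top',(325,360,215,255),(335,355,228,250),55),(S,'scene',(325,360,220,260),(337,357,220,233),31)):
    for k,w,z in(('yellow',wy,zy),('white',ww,70 if cam=='top' else 65)):
        m=cmask(im,w,k)
        if m.any(): c,n=cen(m); print(cam,k,c,n,bp(cam,c,z))
a=cv2.resize(T[170:290,240:380],None,fx=2.8,fy=2.8,interpolation=2);b=cv2.resize(S[200:310,290:400],(a.shape[0],a.shape[0]),interpolation=2)
cv2.imwrite('pics/e.png',np.hstack([a,b]))
```

```text
t 9.3 tcp [517.6 343.3 114.7] yaw 0.953 tool d [ -0.2  -0.7 105.7] n>= 1.6915062469142705 twist deg None
top yellow [340.80952381 230.42857143] 21 [582.0045537  164.06830909]
top white [343.90816327 237.53061224] 98 [564.9172903  158.31402205]
scene yellow [328.81818182 255.90909091] 11 [575.01425966 234.42385212]
```

View pics/e.png

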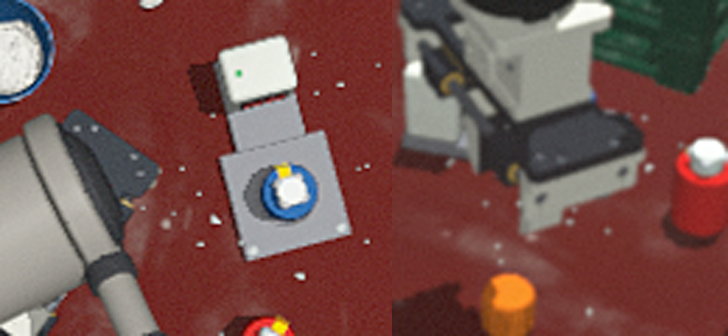

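The stripe, at left crop (284,171), now faces the reader, about 0.05 rad off. Next I go down on the cap at crop right (508,305).

Request:
jog_arm(dp=[[0, -0.0005, 0.025], [0, 0, 0.03], [0, 0, 0.025], [0, 0, 0.016], [0, 0, 0.0085], [0, 0, 0]], twist=[0, 0, 0, 0, 0, 0])

```text
time: 10.05
tool_pos: [517.1, 343.7, 9.5]
tcp_rot: [3.141, -0.0, 0.953]
contact_force: [-0.2, 0.0, -0.6]
grip_width: 59.9
finger_force: 0.0
```

Request:
jog_arm(dp=[[0, 0, 0], [0, 0, 0], [0, 0, 0], [0, 0, 0], [0, 0, 0], [0, 0, 0]], twist=[0, 0, 0, 0, 0, 0], jaw=0.02)

```text
time: 10.8
tool_pos: [517.0, 343.9, 9.6]
tcp_rot: [3.141, -0.001, 0.953]
contact_force: [-1.0, -0.2, 5.5]
grip_width: 35.1
finger_force: 30.0
```

Regripping at 90° centres the cap on both axes.

Request:
jog_arm(dp=[[0, 0, 0], [0, 0, 0], [0, 0, 0], [0, 0, 0], [0, 0, 0], [0, 0, 0], [0, 0, 0], [0, 0, 0], [0, 0, 0], [0, 0, 0]], twist=[0, 0, -10, -10, -10, -10, -10, -10, -10, -10], jaw=0.055)

```text
time: 12.05
tool_pos: [516.5, 343.6, 8.7]
tcp_rot: [-3.141, -0.0, 2.355]
contact_force: [-0.2, -0.1, -0.1]
grip_width: 55.2
finger_force: 0.0
```

Request:
jog_arm(dp=[[0, 0, 0], [0, 0, 0], [0, 0, 0]], twist=[-10, 0, 0])

```text
time: 12.42
tool_pos: [516.7, 343.7, 9.0]
tcp_rot: [-3.141, -0.0, 2.521]
contact_force: [-0.4, -0.1, 0.8]
grip_width: 55.2
finger_force: 0.0
```

Request:
jog_arm(dp=[[0, 0, 0], [0, 0, 0], [0, 0, 0], [0, 0, 0], [0, 0, 0], [0, 0, 0]], twist=[0, 0, 0, 0, 0, 0], jaw=0.02)

```text
time: 13.18
tool_pos: [516.7, 343.7, 9.1]
tcp_rot: [-3.141, -0.0, 2.524]
contact_force: [-0.3, 0.2, -0.0]
grip_width: 35.5
finger_force: 30.0
```

Request:
jog_arm(dp=[[0, 0, -0.01], [0, 0, -0.03], [0, 0, -0.04], [0, 0, -0.04], [0, 0, 0]], twist=[0, 0, 0, 0, 0])

```text
time: 13.8
tool_pos: [518.7, 344.8, 133.7]
tcp_rot: [3.134, 0.004, 2.524]
contact_force: [-0.1, 0.2, 0.1]
grip_width: 35.2
finger_force: 30.0
```

Run:
```python
from h import *
bot.capture('top'); o=bot.get_obs(); print(o['contact_force'],o['grip_width'],o['finger_force'],o['joint_positions'][5])
plan((564.2,158.5,128))
```

```text
[ 0.10064462 -0.20635014 -0.23959443] 35.19536398154553 29.999974120873958 -0.4896726159947098
t 13.85 tcp [517.5 344.1 131.3] yaw 2.524 tool d [-145.6 -124.3    3.3] n>= 2.329138969070298 twist deg None
```

Request:
jog_arm(dp=[[0, 0, 0], [0, 0, 0], [0, 0, 0]], twist=[8, 8, 0])

```text
time: 14.22
tool_pos: [516.1, 343.4, 127.9]
tcp_rot: [-3.139, -0.0, 2.246]
contact_force: [-0.2, -0.3, -0.4]
grip_width: 35.3
finger_force: 30.0
```

Run:
```python
from h import *
plan((564.2,158.6,128))
```

```text
t 14.22 tcp [516.1 343.4 127.9] yaw 2.246 tool d [-1.743e+02 -7.790e+01 -1.000e-01] n>= 2.7889364291812075 twist deg None
```

Request:
jog_arm(dp=[[-0.029, -0.013, 0], [-0.029, -0.013, 0], [-0.029, -0.013, 0], [-0.029, -0.013, 0], [-0.029, -0.013, 0], [-0.0293, -0.0129, 0], [0, 0, 0], [0, 0, 0]], twist=[0, 0, 0, 0, 0, 0, 0, 0])

```text
time: 15.22
tool_pos: [564.3, 159.4, 128.7]
tcp_rot: [-3.141, -0.001, 2.246]
contact_force: [-0.4, -0.3, -0.4]
grip_width: 35.4
finger_force: 30.0
```

Run:
```python
from h import *
S=bot.capture('scene'); plan((564.2,158.6,82))
o,n=cen(cmask(S,(300,400,120,260),'orange')); w,k=cen(cmask(S,(335,360,215,240),'white'))
print(o,n,w,k, pj('scene',(564.2,158.6,128+8)),pj('scene',(564.2,158.6,64)))
cv2.imwrite('pics/f.png',cv2.resize(S[170:270,290:410],None,fx=5,fy=5,interpolation=2))
```

```text
t 15.28 tcp [564.2 159.7 128.9] yaw 2.247 tool d [-0.9 -0.7 46.9] n>= 0.7497214965720331 twist deg None
[340.66987179 189.98717949] 312 [347.24 224.44] 25 [349.78919912 202.77411863] [348.36608096 228.24110744]
```

View pics/f.png

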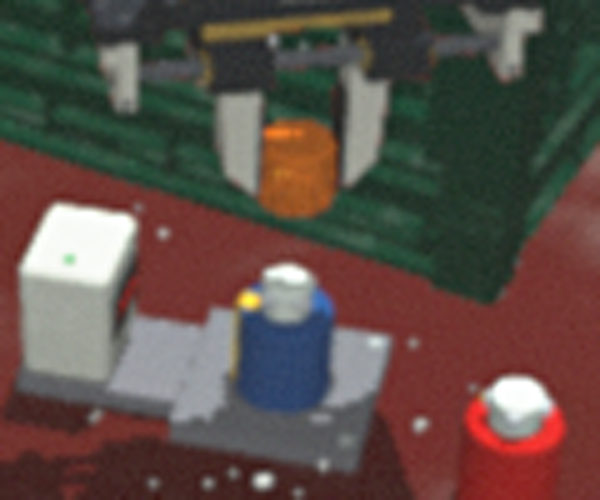

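The cap at crop (298,170) hangs over the neck at (288,285), which is consistent with the projection to within about 1 mm. I'm going down slowly.

Request:
jog_arm(dp=[[-0.0009, 0, 0.012], [0, 0, 0.015], [0, 0, 0.012], [0, 0, 0.006], [0, 0, 0]], twist=[0, 0, 0, 0, 0])

```text
time: 15.9
tool_pos: [565.0, 158.2, 83.5]
tcp_rot: [-3.141, -0.0, 2.245]
contact_force: [-0.1, -0.4, -0.2]
grip_width: 35.2
finger_force: 30.0
```

Request:
jog_arm(dp=[[0, 0, 0.002], [0, 0, 0.002], [0, 0, 0.001], [0, 0, 0], [0, 0, 0]], twist=[0, 0, 0, 0, 0])

```text
time: 16.52
tool_pos: [565.3, 158.2, 79.3]
tcp_rot: [3.141, 0.0, 2.245]
contact_force: [0.1, 0.4, -1.4]
grip_width: 35.4
finger_force: 30.0
```

Request:
jog_arm(dp=[[0, 0, 0.001], [0, 0, 0.001], [0, 0, 0], [0, 0, 0]], twist=[0, 0, 0, 0])

```text
time: 17.02
tool_pos: [565.3, 158.3, 77.3]
tcp_rot: [3.141, 0.0, 2.245]
contact_force: [-0.0, 0.6, 0.9]
grip_width: 35.7
finger_force: 30.0
```

Request:
jog_arm(dp=[[0, 0, 0.001], [0, 0, 0.001], [0, 0, 0], [0, 0, 0]], twist=[0, 0, 0, 0])

```text
time: 17.52
tool_pos: [565.6, 158.8, 76.2]
tcp_rot: [3.14, 0.0, 2.245]
contact_force: [-0.2, 2.0, 8.0]
grip_width: 35.5
finger_force: 30.0
```

Request:
jog_arm(dp=[[0, 0, 0.001], [0, 0, 0.0005], [0, 0, 0], [0, 0, 0]], twist=[0, 0, 0, 0])

```text
time: 18.02
tool_pos: [565.8, 158.8, 75.4]
tcp_rot: [3.139, 0.001, 2.245]
contact_force: [-2.4, 1.9, 11.6]
grip_width: 35.4
finger_force: 30.0
```

Request:
jog_arm(dp=[[0, 0, 0.001], [0, 0, 0.0005], [0, 0, 0], [0, 0, 0]], twist=[0, 0, 0, 0])

```text
time: 18.52
tool_pos: [565.2, 158.3, 72.2]
tcp_rot: [3.142, 0.0, 2.245]
contact_force: [-0.9, 1.4, 0.4]
grip_width: 35.5
finger_force: 30.0
```

Request:
jog_arm(dp=[[0, 0, 0.002], [0, 0, 0.002], [0, 0, 0.002], [0, 0, 0], [0, 0, 0]], twist=[0, 0, 0, 0, 0])

```text
time: 19.15
tool_pos: [565.3, 158.2, 66.1]
tcp_rot: [-3.141, 0.0, 2.245]
contact_force: [-0.4, -1.2, -1.6]
grip_width: 35.4
finger_force: 30.0
```

Request:
jog_arm(dp=[[0, 0, 0.001], [0, 0, 0.001], [0, 0, 0], [0, 0, 0]], twist=[0, 0, 0, 0])

```text
time: 19.65
tool_pos: [565.3, 158.4, 64.4]
tcp_rot: [3.141, 0.0, 2.245]
contact_force: [-0.9, 1.3, 1.1]
grip_width: 35.3
finger_force: 30.0
```

Request:
jog_arm(dp=[[0, 0, 0.0005], [0, 0, 0.0005], [0, 0, 0], [0, 0, 0]], twist=[0, 0, 0, 0])

```text
time: 20.15
tool_pos: [565.3, 158.5, 64.2]
tcp_rot: [3.141, 0.0, 2.245]
contact_force: [-3.4, 2.1, 8.1]
grip_width: 35.7
finger_force: 30.0
```

Home at 64.2 as expected. I press harder, towards 15 N.

Request:
jog_arm(dp=[[0, 0, 0.0005], [0, 0, 0.0004], [0, 0, 0], [0, 0, 0], [0, 0, 0]], twist=[0, 0, 0, 0, 0])

```text
time: 20.78
tool_pos: [565.4, 158.6, 64.1]
tcp_rot: [3.14, 0.0, 2.245]
contact_force: [-5.5, 2.0, 14.7]
grip_width: 35.4
finger_force: 30.0
```

Run:
```python
from h import *
for i in range(6):
    S=bot.capture('scene'); o=bot.get_obs(); print(o['contact_force'].round(1),o['tool_pos'].round(1),o['finger_force'])
T=bot.capture('top')
a=cv2.resize(S[190:270,300:390],None,fx=4.4,fy=4.4,interpolation=2);b=cv2.resize(T[190:270,300:380],(a.shape[0],a.shape[0]),interpolation=2)
cv2.imwrite('pics/g.png',np.hstack([a,b]))
```

```text
[-5.8  2.4 13.4] [565.4 158.6  64.1] 30.0057576270774
[-6.1  1.8 14.2] [565.4 158.6  64.1] 30.005851067835465
[-5.5  1.6 13.9] [565.4 158.6  64.1] 30.005691312253475
[-6.1  1.5 14.7] [565.4 158.6  64.1] 30.005689489189535
[-4.   1.8 13.9] [565.4 158.6  64.1] 30.005687690572813
[-5.9  1.4 14.8] [565.4 158.6  64.1] 30.005542910657823
```

View pics/g.png

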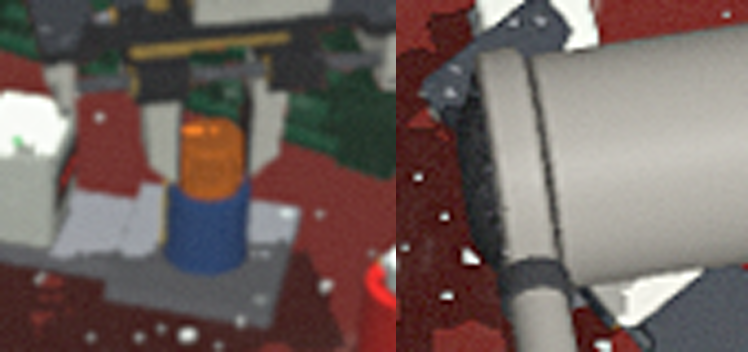

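The cap, at crop (212,158), sits flush on the jar's shoulder. The yellow stripe edge at (165,215) is still on the reader side, and the press is steady at about 14 N. Handing in.

```bash
python3 -c "
from plant import bot
print(bot.close_job())"
```

```text
the job is handed in; nothing more can be done
None
```

I turned the jar's stripe to the reader (measured about 0.05 rad off), then clicked the cap home on the shoulder and handed the job in while still pressing at about 14 N; the hand-in returned no verdict.

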